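# Tighten the ratchet bottle clamp

### The job

The two reagent bottles stand loose in the bench clamp, whose ratchet was left set to loosen. Flip the paddle of the ratchet's pawl over to the tightening side, then swing the ratchet handle back and forth until the two bottles are clamped upright between jaw and stop, with the jaw's sprung pressure plate pushed in about half way, and leave it so. Do not turn the wheel by hand or push the jaw or bottles directly, and do not shift or knock over the beaker and the cup of swabs beside the handle, nor the timer and the tape roll.

Things in the scene. Friction and masses are not known exactly. Their poses are not given: they have to be found in the camera images.
- clamp_base: Bottle clamp fixed to the table. Origin on the table straight under the vertical axis of wheel and handle; z up; the jaw closes along its +y; its -x points roughly to the robot. Gear box +-45 mm about the axis, top z 34 mm. Bottles stand in a row along y on a floor 6 mm high, centre line x = +35 mm, between rails reaching z 24 mm. A rack (top z 26 mm) sticks out to y = -115 mm.
- wheel (a joint): Turn of the steel ratchet wheel (rad), counter-clockwise from above positive; 64 mm across, z 44 to 54 mm, 20 teeth: up to 0.31 rad of the handle's swing is lost at each reversal before the pawl bites. It drives the jaw 12 mm per rad and stays where it is left. Turning it takes about 0.45 N m: 4 to 5 N at the grip post, up to 8 N while squeezing.
- handle (a joint): Handle angle (rad), -0.85 to 0.85. At 0 it points along the base's -x; positive is counter-clockwise from above: the grip moves to the base's -y (robot's right). Flat bar 20 mm wide, z 37 to 44 mm, reaching 113 mm from the axis. Swings back easily (1 to 2 N at the grip), stays where it is left. With the pawl at tighten, only swinging it positive turns the wheel.
- grip_post (a point): Mid-height of the upright round grip post near the handle's end: black rubber, 24 mm diameter, 105 mm from the wheel's axis, z 44 mm (top of the bar) to 92 mm. Can be pushed from either side or straddled with the fingers.
- pawl (a joint): Angle of the reversible pawl on the handle (rad), -0.45 to 0.45; an over-centre spring snaps it to the side it is pushed to past the middle (about 2 N at the paddle's end). Negative = loosens (as found); above 0.2 = tightens (it may ride on a tooth): paddle end to the left, looking along the handle from grip to wheel. Pivot on the handle, 50 mm from the wheel's axis.
- paddle_end (a point): Free end of the pawl's aluminium paddle, at half its height (z 72 mm). The paddle is an upright blade 8 mm thick (end 12 mm across), z 60 to 86 mm, running 46 mm inwards from the pawl's pivot, so its end lies above the wheel, about 20 mm to one side of the axis, and passes over the axis when flipped.
- jaw (a joint): Travel of the moving jaw (m): 0 = fully back (as found), growing towards the base's +y, at most 0.062. Steel block 70 mm wide, z 8 to 60 mm, driven by the wheel only.
- plate (a joint): How far the sprung pressure plate on the jaw's face is pushed back into the jaw (m): 0 free, 0.014 bottomed, 0.007 half way. Spring 1.5 N/mm with 3 N preload. Pushing the loose bottles along moves it less than 2.5 mm.
- plate_face (a point): Middle of the pressure plate's black face, which meets the nearer bottle (56 mm wide, z 12 to 58 mm); 66 mm along the base's +y from the wheel's axis when the jaw is fully back. The gap behind the free plate is 14 mm.
- stop: Fixed steel stop at the far end of the row, 56 mm wide, 52 mm high; origin at the foot of the face that meets the farther bottle. Its place along the row varies.
- reagent_amber: Amber reagent bottle, 54 mm diameter, 108 mm tall, standing loose in the clamp; origin at the middle of its underside, z up. Either bottle may be the one next to the jaw.
- reagent_white: White reagent bottle, 48 mm diameter, 92 mm tall, standing loose in the clamp; origin at the middle of its underside, z up.
- beaker_center (a point): Centre (34 mm up) of an empty glass beaker, 55 mm diameter, 68 mm tall, standing on the table beside the handle's sweep, which it limits on one side or the other.
- swab_center (a point): Point 50 mm above the table on the axis of a cup of swabs, 44 mm diameter, 111 mm tall with the swabs, limiting the handle's sweep on the side away from the beaker.
- timer: Square bench timer, 62 x 62 x 15 mm, bystander; origin at the middle of its underside.
- tape_roll: Roll of packing tape lying flat, 94 mm across, 48 mm high, bystander; origin at the middle of its underside.
Mind the look-alikes: they are no part of the job. Leave any green look-alike of the reagent_amber alone.

How it is judged (in metres and radians):
On the way, in this order (a step that is already met when the one before it is completed fails the run):
1. the pawl's paddle is flipped over to the tightening side (value of joint pawl above 0.18 rad and value of joint jaw below 0.006 m), for 0.2 s.
2. the jaw has been ratcheted forward and the bottles press on each other (value of joint jaw above 0.014 m and value of joint plate above 0.0035 m and contact force between reagent_amber and reagent_white above 4 N), for 0.2 s.
At the end, for the whole second after the job is handed in: The pawl is set to tighten (above 0.18 rad), the pressure plate is pushed in half way (7 mm, within 3.5 mm), and both bottles are at rest, upright within 0.1 rad and pressed (more than 4 N) against each other and the stop (value of joint plate between 0.0035 and 0.0105 m and value of joint pawl above 0.18 rad and contact force between reagent_amber and reagent_white above 4 N and contact force between anything else and stop above 4 N and angle between each of reagent_amber, reagent_white's own z axis and vertical below 0.1 rad and linear speed of each of reagent_amber, reagent_white below 0.01 m/s); the robot touches nothing.
It fails at once if the beaker or the cup of swabs beside the handle is shifted by more than 12 mm or tipped (distance of any of beaker_center, swab_center from where it was at the start of the episode above 0.012 m or angle between any of beaker_center, swab_center's own z axis and vertical above 0.25 rad).
It fails at once if the timer or the tape roll is shifted by more than 15 mm (distance of any of timer, tape_roll from where it was at the start of the episode above 0.015 m).
It fails at once if the robot pushes the jaw, its plate, the wheel or a bottle directly (more than 3 N) (contact force between any of the fingers, the arm and jaw above 3 N or contact force between any of the fingers, the arm and plate above 3 N or contact force between any of the fingers, the arm and wheel above 3 N or contact force between any of the fingers, the arm and reagent_amber above 3 N or contact force between any of the fingers, the arm and reagent_white above 3 N).
It also fails if it takes over 64 s, if anything falls off the work surface, if the arm or the gripper's body presses on something with over 40 N, if the wrist force passes 120 N, or if a joint passes its speed limit or range.

### The arm

A 6-joint arm with a two-finger parallel gripper is mounted at the origin on a cart in front of the work surface, level with it; the furniture and walls round the work are solid. World frame = base frame: x ahead of the robot, y to its left, z up, the work surface at z = 0. Lengths are in m, angles in degrees, forces in N, time in s.
With the tool pointing down it reaches from about 0.3 to 0.75 m from the base axis. Payload 8.5 kg.
Tool frame: the origin (TCP) lies on the mounting face of the last link; the fingertips stand 173 mm ahead of it and the grasp point (between the pads) lies 155 mm ahead of it (env.tips_ahead is the distance from the TCP to the fingertips, in m); z points along the fingers, x is the direction in which the jaws open and shut, and the axes are right-handed (so a half turn about z gives the same grasp; the last joint's range is limited). The gripper opens to 85 mm and grips with 20 to 120 N. Pads are 22 mm wide; open, the fingers measure 114 mm over their backs; the gripper's body (76 mm by 85 mm) begins 54 mm behind the grasp point. The pads swing forward as they close: fully open they stand 13 mm farther back than shut.
Start: joints at [54.643, 21.807, 74.336, -0, 83.858, -12.336], TCP at [0.215, 0.506, 0.405] pointing down, gripper open.
Joint ranges: [-178.18, 178.18], [-50.72, 133.34], [12.68, 142.11], [-81.47, 261.47], [9.98, 163.14], [-165.26, 165.26]. Speed limits (degrees/s): [136.94, 136.94, 180, 180, 180, 180].

### API

Orientations are given as a 3x3 rotation matrix whose columns are the frame's x, y, z axes.
In Python, from rig import env gives the robot as it stands. The module is installed in compiled form; this text tells all that it offers.
- The arm moves only by the tool step_arm, never from a script. Its argument "increments" is a list of rows, each an object of numbers: "x", "y", "z": the shift along the tool's x, y, z in cm; "wx", "wy", "wz": the turn, a rotation vector about the tool's x, y, z in rad; "gripper": the finger opening in cm, from 0 to 8.54. A call has 1 to 20 rows; each row shifts and turns the commanded pose from where the row before left it, along the tool's axes as they then stand; what a row does not reach is not made up. A row lasts 1/10 s, in which the tool goes at most 50 mm and 8.59 degrees, less where a joint would pass 70% of its speed; a pose out of reach is approached as far as the arm can. A call with a gripper value outside its range is refused whole. The fingers move at their own pace and stop on an object; "newtons" is the grip in N (left out, the last holds). Time passes only in rows, so rows that do not move let the fingers close. It gives the time, the measured TCP pose, the force and the opening at its end, in the units of the state.
- env.observe(): the state, without advancing time (a new reading comes with each control period).
- env.get_image(name): name is "side" or "top" or "wrist"; returns a dict with "color" (420x560x3 uint8, blue, green, red), "camera_matrix" (3x3 intrinsics, pixels), "rvec" (rotation vector, rad) and "tvec" (3), from world to camera coordinates, as OpenCV has them. Camera axes: x right, y down, z forward; pixel columns grow to the right and rows downward; lengths in m; the calibration is good to about 2 mm. A picture is of the moment at which its call begins. There is no depth.
- env.close_job(): hands the job in, once; it reports no verdict.
The state is a dict: "time_s": time; "q": joint angles; "qvel": joint speeds; "joint_efforts": joint torques, N m; "position": TCP position; "tool_rot": TCP orientation; "ft_force": force on the tool from outside, world axes, zero at the start; "wrist_torque": the same for the moment, N m; "grip_width": finger opening in m.
Only numpy, scipy, OpenCV 4.12 (cv2) and the standard library are available. Lean on these libraries where they do the work, as an engineer would, in place of code of your own. Each camera call takes 0.05 s, during which the arm holds its last target. There are 200 camera calls.

## Working session

There is one attempt and no reset: what is moved stays moved. The work goes in short steps, Python scripts to look and compute and a tool call to move; the robot and the scene stay as the last step left them, time stands still between calls to the robot, and variables do not carry over. Pictures are saved under pics/ and viewed, about 8 in all and at most 12, crops included, and the job is handed in when it is done.

Besides the shell and the picture viewer there is one more tool, called after "Request:" as a command line: name --argument value ..., lists and objects as JSON in quotes. step_arm: Moves the arm, as the interface text tells. Its arguments: {"type":"object","properties":{"increments":{"type":"array"},"newtons":{"type":"number"}},"required":["increments"]}

```bash
mkdir -p pics; ls; cat > h.py <<'E'
import numpy as np, cv2
from rig import env
def snap(n,f):
    d=env.get_image(n); cv2.imwrite('pics/'+f+'.png',d['color']); np.savez('pics/'+f+'.npz',c=d['color'],K=d['camera_matrix'],r=d['rvec'],t=d['tvec']); return d
def load(f): return np.load('pics/'+f+'.npz')
def ray(d,u,v):
    R=cv2.Rodrigues(d['r'])[0]; t=np.ravel(d['t']); C=-R.T@t
    return C, R.T@np.linalg.inv(d['K'])@np.array([u,v,1.])
def onz(f,u,v,z):
    C,w=ray(load(f),u,v); return C+w*(z-C[2])/w[2]
def proj(f,P):
    d=load(f); return cv2.projectPoints(np.array(P,float).reshape(-1,3),d['r'],d['t'],d['K'],None)[0].reshape(-1,2)
E
python3 - <<'E'
from h import *
a=snap('top','t0');b=snap('side','s0')
for f in('t0','s0'): print(ray(load(f),280,210))
s=env.observe(); print(s['time_s'],s['position'],s['tool_rot'],env.tips_ahead)
E
```

```text
pics
(array([ 0.47055672, -0.06212364,  1.08493878]), array([ 0.06949412,  0.00749629, -0.99757086]))
(array([ 0.04372656, -0.86949492,  0.54856791]), array([ 0.44872909,  0.77060678, -0.45258299]))
0.1 [0.21506601 0.50616874 0.40418092] [[ 3.91037191e-01  9.20374593e-01 -7.23596215e-04]
 [ 9.20374007e-01 -3.91037782e-01 -1.06767057e-03]
 [-1.26561033e-03 -2.48480247e-04 -9.99999168e-01]] 0.1734
```

View pics/t0.png

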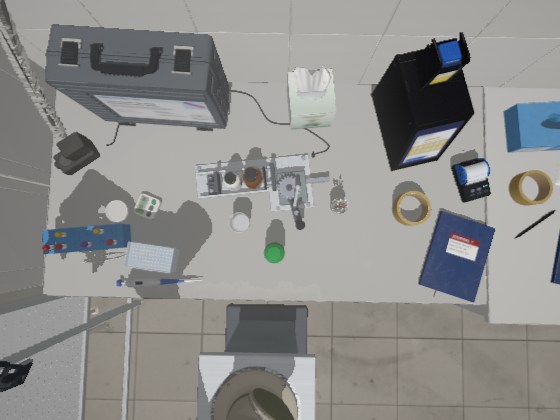

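View pics/s0.png

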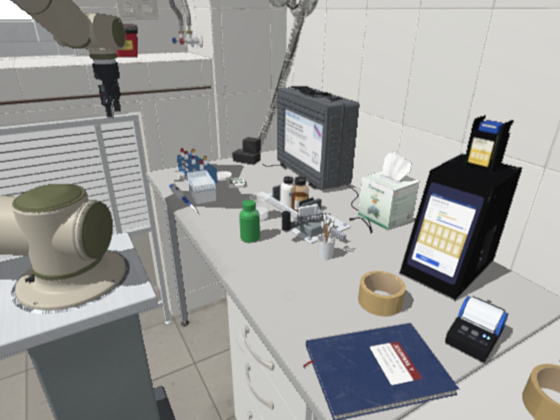

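The top view shows the clamp: wheel near (289,187), grip post near (299,224), beaker near (240,222), swab cup near (340,205), and a green look-alike at (274,253). Next I'll zoom in.

```bash
python3 - <<'E'
from h import *
c=load('t0')['c'][140:270,180:370]; cv2.imwrite('pics/t0c.png',cv2.resize(c,None,fx=4.2,fy=4.2,interpolation=cv2.INTER_CUBIC))
for n,u,v,z in(('wheel',289,187,.054),('post',299,224,.092),('beaker',240,222,.068),('swab',340,205,.1),('green',274,253,.1)): print(n,onz('t0',u,v,z).round(4))
E
```

```text
wheel [ 0.6044 -0.0772  0.054 ]
post [ 0.5048 -0.1039  0.092 ]
beaker [0.508  0.0496 0.068 ]
swab [ 0.5548 -0.2069  0.1   ]
green [ 0.4303 -0.0417  0.1   ]
```

View pics/t0c.png

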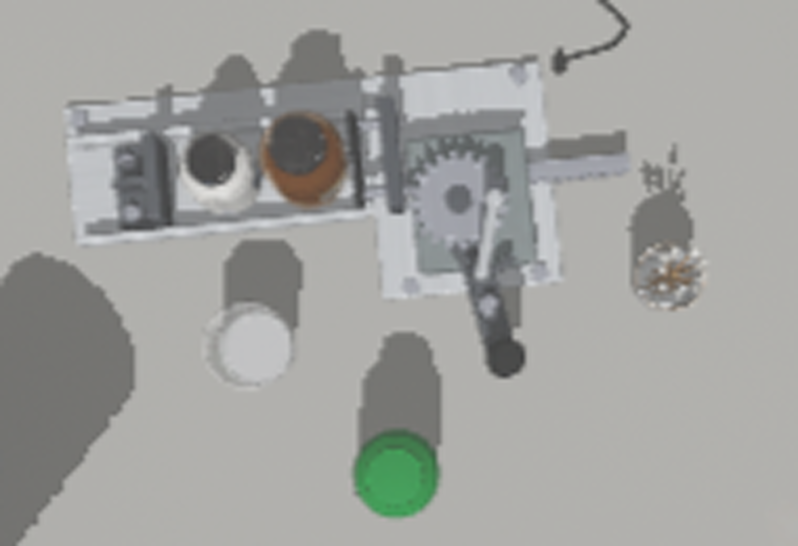

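The crop shows the following (crop pixels):
- wheel hub at (458,198)
- paddle from about (484,275) to its end at (493,198), i.e. on the right, so set to loosen
- post top at (505,357)
- beaker at (250,345), swab cup at (668,275)
- bottles in the order plate, amber, white, stop

```bash
python3 - <<'E'
from h import *
def P(u,v,z): return onz('t0',180+(u+.5)/4.2-.5,140+(v+.5)/4.2-.5,z)
W=P(458,198,.056);G=P(505,357,.092);E=P(493,198,.086)
r1=P(75,105,.006);r2=P(538,60,.006);q1=P(82,243,.024);q2=P(365,212,.024)
b1=P(388,298,.006);b2=P(562,282,.006)
print('W',W,'G',G,'E',E)
for a,b in((r1,r2),(q1,q2),(b1,b2)): d=a-b; print('base y dir deg', np.degrees(np.arctan2(d[1],d[0])))
d=r1-r2; y=d[:2]/np.linalg.norm(d[:2]); x=np.array([y[1],-y[0]]); print('x',x,'y',y)
def bf(p): return np.array([(p-W)[:2]@x,(p-W)[:2]@y]).round(4)
for n,p in dict(G=G,E=E,beaker=P(250,345,.068),beakerbase=P(255,335,.0),swab=P(668,275,.08),green=P(396,473,.1),amber=P(297,143,.108),white=P(210,160,.092),stop=P(165,180,.058),plate=P(358,160,.058),jawr=P(390,150,.06),piv=P(484,275,.086)).items(): print(n,p.round(4),bf(p))
g=bf(G); print('rad',np.hypot(*g),'ang',np.arctan2(-g[1],-g[0]))
E
```

```text
W [ 0.60472677 -0.07628894  0.056     ] G [ 0.50327414 -0.10606505  0.092     ] E [ 0.60121693 -0.09742797  0.086     ]
base y dir deg 96.68258239837238
base y dir deg 97.36100982127405
base y dir deg 96.34113736530331
x [0.99320607 0.11636881] y [-0.11636881  0.99320607]
G [ 0.5033 -0.1061  0.092 ] [-0.1042 -0.0178]
E [ 0.6012 -0.0974  0.086 ] [-0.0059 -0.0206]
beaker [0.5085 0.0518 0.068 ] [-0.0806  0.1384]
beakerbase [0.5178 0.0563 0.    ] [-0.0709  0.1418]
swab [ 0.5562 -0.2064  0.08  ] [-0.0634 -0.1236]
green [ 0.4322 -0.0414  0.1   ] [-0.1673  0.0547]
amber [0.6296 0.0222 0.108 ] [0.0361 0.095 ]
white [0.6207 0.0767 0.092 ] [0.0336 0.1501]
stop [0.6125 0.1096 0.058 ] [0.0293 0.1838]
plate [ 0.6275 -0.0124  0.058 ] [0.0301 0.0608]
jawr [ 0.634  -0.0326  0.06  ] [0.0342 0.0399]
piv [ 0.5535 -0.0927  0.086 ] [-0.0527 -0.0103]
rad 0.10570941301511422 ang 0.16919220125585677
```

Request:
step_arm --increments '[{"x":-2.39,"y":3.38,"gripper":0},{"x":-2.39,"y":3.38},{"x":-2.39,"y":3.38},{"x":-2.39,"y":3.38},{"x":-2.39,"y":3.38},{"x":-2.39,"y":3.38},{"x":-2.39,"y":3.38},{"x":-2.39,"y":3.38},{"x":-2.39,"y":3.38},{"x":-2.39,"y":3.38},{"x":-2.39,"y":3.38},{"x":-2.39,"y":3.38},{"x":-2.39,"y":3.38},{"x":-2.39,"y":3.38},{"x":-2.39,"y":3.38},{"x":-2.39,"y":3.38},{"x":-2.39,"y":3.38},{"x":-2.39,"y":3.38}]'

```text
invalid input at $.increments[0]: expected keys x, y, z, wx, wy, wz, gripper
```

Request:
step_arm --increments '[{"wz":0.1447},{"wz":0.1447},{"wz":0.1447},{"wz":0.1447},{"wz":0.1447},{"wz":0.1447},{"wz":0.1447},{"wz":0.1447},{"wz":0.1447},{"wz":0.1447},{"wz":0.1447},{"wz":0.1447},{"wz":0.1447},{"wz":0.1447},{"wz":0.1447},{"wz":0.1447},{"wz":0.1447},{},{}]'

```text
invalid input at $.increments[0]: expected keys x, y, z, wx, wy, wz, gripper
```

```bash
python3 - <<'E'
from h import *
snap('wrist','w1')
s=env.observe(); print(s['time_s'],s['position'],s['q'],s['grip_width'],s['ft_force']); print(s['tool_rot'])
W=[.6047,-.0763,.056];p=proj('w1',[W,[.5033,-.1061,.092],[.6012,-.0974,.086],[.5085,.0518,.068],[.5562,-.2064,.08]]);print(p)
E
```

```text
0.15 [0.21508344 0.50617704 0.40425746] [ 5.46423349e+01  2.18346035e+01  7.43701572e+01  9.47751382e-04
  8.38604044e+01 -1.23350240e+01] 0.08588275057220031 [0.67236246 0.15431497 0.19475707]
[[ 3.91096112e-01  9.20349597e-01 -6.71571093e-04]
 [ 9.20349175e-01 -3.91096602e-01 -9.18051811e-04]
 [-1.10757779e-03 -2.59033408e-04 -9.99999353e-01]]
[[ 17.62453044 583.5703419 ]
 [-69.77071423 579.60754439]
 [-13.41626747 615.45724237]
 [ 48.95167845 526.48970509]
 [-94.14617623 609.59820504]]
```

View pics/w1.png

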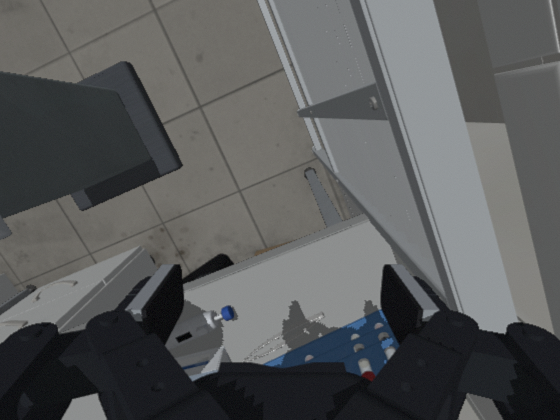

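The moves were refused because every row needs all the keys, so this wrist view only shows the start pose. I'll send them again with full rows.

Request:
step_arm --increments '[{"x":-2.39,"y":3.38,"z":0,"wx":0,"wy":0,"wz":0,"gripper":0},{"x":-2.39,"y":3.38,"z":0,"wx":0,"wy":0,"wz":0,"gripper":0},{"x":-2.39,"y":3.38,"z":0,"wx":0,"wy":0,"wz":0,"gripper":0},{"x":-2.39,"y":3.38,"z":0,"wx":0,"wy":0,"wz":0,"gripper":0},{"x":-2.39,"y":3.38,"z":0,"wx":0,"wy":0,"wz":0,"gripper":0},{"x":-2.39,"y":3.38,"z":0,"wx":0,"wy":0,"wz":0,"gripper":0},{"x":-2.39,"y":3.38,"z":0,"wx":0,"wy":0,"wz":0,"gripper":0},{"x":-2.39,"y":3.38,"z":0,"wx":0,"wy":0,"wz":0,"gripper":0},{"x":-2.39,"y":3.38,"z":0,"wx":0,"wy":0,"wz":0,"gripper":0},{"x":-2.39,"y":3.38,"z":0,"wx":0,"wy":0,"wz":0,"gripper":0},{"x":-2.39,"y":3.38,"z":0,"wx":0,"wy":0,"wz":0,"gripper":0},{"x":-2.39,"y":3.38,"z":0,"wx":0,"wy":0,"wz":0,"gripper":0},{"x":-2.39,"y":3.38,"z":0,"wx":0,"wy":0,"wz":0,"gripper":0},{"x":-2.39,"y":3.38,"z":0,"wx":0,"wy":0,"wz":0,"gripper":0},{"x":-2.39,"y":3.38,"z":0,"wx":0,"wy":0,"wz":0,"gripper":0},{"x":-2.39,"y":3.38,"z":0,"wx":0,"wy":0,"wz":0,"gripper":0},{"x":-2.39,"y":3.38,"z":0,"wx":0,"wy":0,"wz":0,"gripper":0},{"x":-2.39,"y":3.38,"z":0,"wx":0,"wy":0,"wz":0,"gripper":0}]'

```text
time_s: 1.95
position: [0.6075, -0.1293, 0.4044]
tool_rot: [[0.391, 0.92, -0.001], [0.92, -0.391, 0.0], [0.0, -0.001, -1.0]]
ft_force: [0.5, 0.4, 0.5]
grip_width: -0.0
```

Request:
step_arm --increments '[{"x":0,"y":0,"z":0,"wx":0,"wy":0,"wz":0.1447,"gripper":0},{"x":0,"y":0,"z":0,"wx":0,"wy":0,"wz":0.1447,"gripper":0},{"x":0,"y":0,"z":0,"wx":0,"wy":0,"wz":0.1447,"gripper":0},{"x":0,"y":0,"z":0,"wx":0,"wy":0,"wz":0.1447,"gripper":0},{"x":0,"y":0,"z":0,"wx":0,"wy":0,"wz":0.1447,"gripper":0},{"x":0,"y":0,"z":0,"wx":0,"wy":0,"wz":0.1447,"gripper":0},{"x":0,"y":0,"z":0,"wx":0,"wy":0,"wz":0.1447,"gripper":0},{"x":0,"y":0,"z":0,"wx":0,"wy":0,"wz":0.1447,"gripper":0},{"x":0,"y":0,"z":0,"wx":0,"wy":0,"wz":0.1447,"gripper":0},{"x":0,"y":0,"z":0,"wx":0,"wy":0,"wz":0.1447,"gripper":0},{"x":0,"y":0,"z":0,"wx":0,"wy":0,"wz":0.1447,"gripper":0},{"x":0,"y":0,"z":0,"wx":0,"wy":0,"wz":0.1447,"gripper":0},{"x":0,"y":0,"z":0,"wx":0,"wy":0,"wz":0.1447,"gripper":0},{"x":0,"y":0,"z":0,"wx":0,"wy":0,"wz":0.1447,"gripper":0},{"x":0,"y":0,"z":0,"wx":0,"wy":0,"wz":0.1447,"gripper":0},{"x":0,"y":0,"z":0,"wx":0,"wy":0,"wz":0.1447,"gripper":0},{"x":0,"y":0,"z":0,"wx":0,"wy":0,"wz":0.1447,"gripper":0},{"x":0,"y":0,"z":0,"wx":0,"wy":0,"wz":0,"gripper":0}]'

```text
time_s: 3.75
position: [0.6068, -0.1277, 0.4044]
tool_rot: [[0.275, -0.961, -0.001], [-0.961, -0.275, 0.0], [-0.0, 0.0, -1.0]]
ft_force: [0.3, -0.3, 0.3]
grip_width: -0.0001
```

```bash
python3 - <<'E'
from h import *
snap('wrist','w2')
s=env.observe(); print(s['time_s'],s['position'],s['q'],s['grip_width'],s['ft_force']); print(s['tool_rot'])
W=[.6047,-.0763,.056];p=proj('w2',[W,[.5033,-.1061,.092],[.6012,-.0974,.086],[.5085,.0518,.068],[.5562,-.2064,.08]]);print(p)
E
```

```text
3.8 [ 0.6068086  -0.12769251  0.40446506] [-2.28063975e+01  2.90270430e+01  6.23121104e+01  5.15280245e-04
  8.86920149e+01  5.09790847e+01] 8.107276309364806e-05 [-0.01549274  0.62045445  0.15522218]
[[ 2.79234132e-01 -9.60222918e-01 -4.97975795e-04]
 [-9.60222983e-01 -2.79234264e-01  2.19148706e-04]
 [-3.49483514e-04  4.16974005e-04 -9.99999852e-01]]
[[230.05283162 179.57587951]
 [229.94746501 296.64913058]
 [247.25416909 196.01328959]
 [ 77.63585923 239.70995363]
 [345.97363104 268.59308766]]
```

View pics/w2.png

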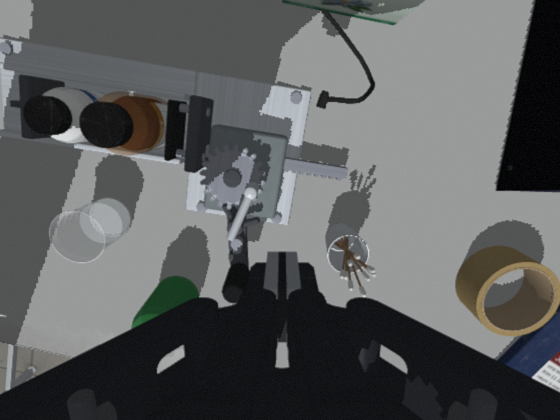

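The wrist view agrees with the top-view estimates to within 2 px: hub at (232,178), paddle end at (249,194). Next I'll go down beside the paddle and push it over to the left (tool -x).

Request:
step_arm --increments '[{"x":0,"y":0,"z":4.1,"wx":0,"wy":0,"wz":0,"gripper":0},{"x":0,"y":0,"z":4.1,"wx":0,"wy":0,"wz":0,"gripper":0},{"x":0,"y":0,"z":4.1,"wx":0,"wy":0,"wz":0,"gripper":0},{"x":0,"y":0,"z":4.1,"wx":0,"wy":0,"wz":0,"gripper":0},{"x":0,"y":0,"z":0,"wx":0,"wy":0,"wz":0,"gripper":0},{"x":-0.7,"y":0,"z":0,"wx":0,"wy":0,"wz":0,"gripper":0},{"x":-0.7,"y":0,"z":0,"wx":0,"wy":0,"wz":0,"gripper":0}]'

```text
time_s: 4.5
position: [0.6035, -0.1143, 0.2432]
tool_rot: [[0.277, -0.961, 0.005], [-0.961, -0.277, -0.003], [0.004, -0.004, -1.0]]
ft_force: [5.0, -7.3, -5.6]
grip_width: 0.0
```

Request:
step_arm --increments '[{"x":-0.5,"y":0,"z":0,"wx":0,"wy":0,"wz":0,"gripper":0},{"x":-0.5,"y":0,"z":0,"wx":0,"wy":0,"wz":0,"gripper":0},{"x":-0.5,"y":0,"z":0,"wx":0,"wy":0,"wz":0,"gripper":0},{"x":-0.5,"y":0,"z":0,"wx":0,"wy":0,"wz":0,"gripper":0},{"x":-0.5,"y":0,"z":0,"wx":0,"wy":0,"wz":0,"gripper":0}]'

```text
time_s: 5.0
position: [0.5957, -0.0895, 0.2411]
tool_rot: [[0.277, -0.961, -0.0], [-0.961, -0.277, 0.0], [-0.0, 0.0, -1.0]]
ft_force: [0.3, 0.2, 0.1]
grip_width: 0.0002
```

```bash
python3 - <<'E'
from h import *
snap('wrist','w3'); snap('top','t3')
d=load('w3')['c'][100:330,120:420]; e=load('t3')['c'][150:250,230:330]
cv2.imwrite('pics/w3c.png',np.hstack([cv2.resize(d,(520,400)),cv2.resize(e,(280,400))]))
s=env.observe(); print(s['time_s'],s['position'],s['ft_force'])
E
```

```text
5.1 [ 0.59572659 -0.0893495   0.24079833] [ 0.35163402 -0.42854632 -0.17956292]
```

View pics/w3c.png

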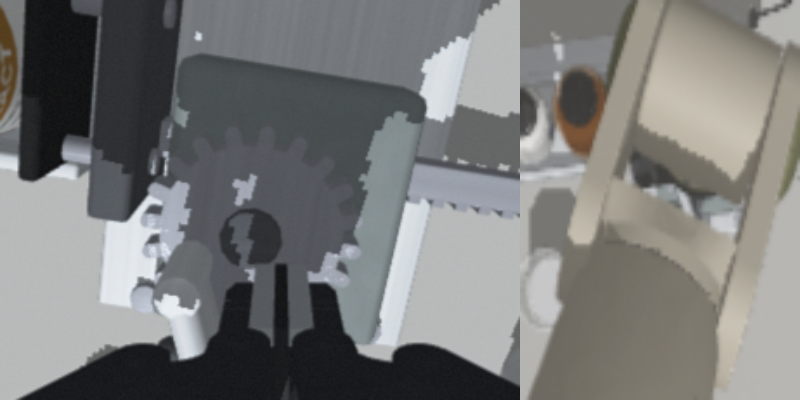

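The crop shows the paddle end at (185,280), left of the hub at (250,238), and there is no contact force. The pawl has snapped over. Next I'll lift, move over the grip post and open the fingers.

Request:
step_arm --increments '[{"x":0.3,"y":0,"z":-3,"wx":0,"wy":0,"wz":0,"gripper":0},{"x":0,"y":0,"z":-4,"wx":0,"wy":0,"wz":0,"gripper":5},{"x":-0.42,"y":2.2,"z":0,"wx":0,"wy":0,"wz":0,"gripper":5},{"x":-0.42,"y":2.4,"z":0,"wx":0,"wy":0,"wz":0,"gripper":5},{"x":-0.41,"y":2.4,"z":0,"wx":0,"wy":0,"wz":0,"gripper":5},{"x":0,"y":2.35,"z":0,"wx":0,"wy":0,"wz":0,"gripper":5},{"x":0,"y":0,"z":0,"wx":0,"wy":0,"wz":0,"gripper":5},{"x":0,"y":0,"z":0,"wx":0,"wy":0,"wz":0,"gripper":5}]'

```text
time_s: 5.9
position: [0.5037, -0.1071, 0.311]
tool_rot: [[0.276, -0.961, 0.001], [-0.961, -0.276, -0.0], [0.0, -0.001, -1.0]]
ft_force: [0.1, 0.2, 0.7]
grip_width: 0.0501
```

```bash
python3 - <<'E'
from h import *
snap('wrist','w4'); s=env.observe(); print(s['time_s'],s['position'],s['grip_width'],s['tool_rot'][:,0])
print(proj('w4',[[.5033,-.1061,.092],[.5033,-.1061,.044],[.6047,-.0763,.056]]))
E
```

```text
5.95 [ 0.50403269 -0.10699227  0.31090122] 0.04987591731541653 [ 2.76092190e-01 -9.61131081e-01  3.85055594e-04]
[[279.93346143 239.50558476]
 [280.2217805  216.43117049]
 [278.77863366  58.58082914]]
```

View pics/w4.png

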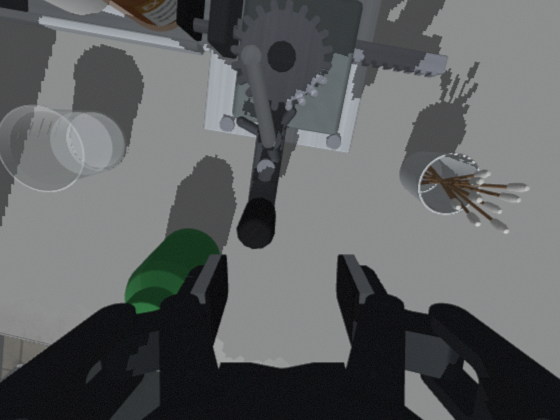

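The post top is now at (256,231), so the handle drifted a little to the left during the flip. I'll measure it again.

```bash
python3 - <<'E'
from h import *
W=np.array([.6047,-.0763]);X=np.array([.9932,.1164]);Y=np.array([-.1164,.9932])
G=onz('w4',255,232,.092)[:2];g=[(G-W)@X,(G-W)@Y];th=np.arctan2(-g[1],-g[0]);print(G,np.hypot(*g),th)
th_tool=np.arctan2(0.276,0.961)  # tool -x = left
# left dir angle = 96.68deg + th
a=np.degrees(np.arctan2(.961,-.276)); print('tool theta',np.radians(a-96.68))
d=G-np.array([.504,-.107]); print('tool dx,dy cm',100*d@[.276,-.961],100*d@[-.961,-.276])
for n,p in dict(sw=onz('w4',446,196,.05),gr=(.4322,-.0414)).items(): print(n,p)
E
```

```text
[ 0.50379642 -0.09046547] 0.10189279777123232 0.022809979187025372
tool theta 0.1630854791920825
tool dx,dy cm -1.5945867735006134 -0.4367893964556376
sw [ 0.55196584 -0.21452073  0.05      ]
gr (0.4322, -0.0414)
```

The handle is now at about 0.02 rad. I'll align with it, lower the fingers around the post, narrow the opening and swing positive.

Request:
step_arm --increments '[{"x":-0.8,"y":-0.1,"z":0,"wx":0,"wy":0,"wz":0,"gripper":5},{"x":-0.84,"y":-0.03,"z":0,"wx":0,"wy":0,"wz":0,"gripper":5},{"x":0,"y":0,"z":1,"wx":0,"wy":0,"wz":0.14,"gripper":5},{"x":0,"y":0,"z":2.5,"wx":0,"wy":0,"wz":0,"gripper":5},{"x":0,"y":0,"z":2.5,"wx":0,"wy":0,"wz":0,"gripper":5},{"x":0,"y":0,"z":2.1,"wx":0,"wy":0,"wz":0,"gripper":5},{"x":0,"y":0,"z":0,"wx":0,"wy":0,"wz":0,"gripper":3.4},{"x":0,"y":0,"z":0,"wx":0,"wy":0,"wz":0,"gripper":3.4},{"x":0,"y":0,"z":0,"wx":0,"wy":0,"wz":0,"gripper":3.4}]'

```text
time_s: 6.85
position: [0.5006, -0.0905, 0.2308]
tool_rot: [[0.14, -0.99, 0.002], [-0.99, -0.14, -0.001], [0.001, -0.002, -1.0]]
ft_force: [0.4, -0.2, -0.8]
grip_width: 0.034
```

Request:
step_arm --increments '[{"x":0.63,"y":-0.02,"z":0,"wx":0,"wy":0,"wz":-0.06,"gripper":3.4},{"x":0.63,"y":-0.02,"z":0,"wx":0,"wy":0,"wz":-0.06,"gripper":3.4},{"x":0.63,"y":-0.02,"z":0,"wx":0,"wy":0,"wz":-0.06,"gripper":3.4},{"x":0.63,"y":-0.02,"z":0,"wx":0,"wy":0,"wz":-0.06,"gripper":3.4},{"x":0.63,"y":-0.02,"z":0,"wx":0,"wy":0,"wz":-0.06,"gripper":3.4},{"x":0.63,"y":-0.02,"z":0,"wx":0,"wy":0,"wz":-0.06,"gripper":3.4},{"x":0.63,"y":-0.02,"z":0,"wx":0,"wy":0,"wz":-0.06,"gripper":3.4},{"x":0.63,"y":-0.02,"z":0,"wx":0,"wy":0,"wz":-0.06,"gripper":3.4},{"x":0.63,"y":-0.02,"z":0,"wx":0,"wy":0,"wz":-0.06,"gripper":3.4}]'

```text
time_s: 7.75
position: [0.5223, -0.1417, 0.2308]
tool_rot: [[0.631, -0.776, -0.001], [-0.776, -0.631, 0.001], [-0.001, 0.0, -1.0]]
ft_force: [-4.0, 3.7, 3.6]
grip_width: 0.0339
```

```bash
cat >> h.py <<'E'
W=np.array([.6047,-.0763]);X=np.array([.9932,.1164]);Y=np.array([-.1164,.9932])
def st():
    s=env.observe(); p=np.array(s['position']); g=[(p[:2]-W)@X,(p[:2]-W)@Y]; x=s['tool_rot'][:,0]
    print(round(s['time_s'],2),p.round(4),'r',np.hypot(*g).round(4),'th',np.arctan2(-g[1],-g[0]).round(3),'yaw th',(np.arctan2(-x[1],-x[0])-np.radians(96.68)).round(3),'F tool x,y',(s['ft_force']@s['tool_rot']).round(1),s['grip_width'])
E
python3 -c "
from h import *
st();snap('wrist','w5')"
```

```text
7.75 [ 0.5223 -0.1417  0.2308] r 0.1052 th 0.554 yaw th 0.566 F tool x,y [-5.4  0.8 -3.6] 0.0339422544967704
```

View pics/w5.png

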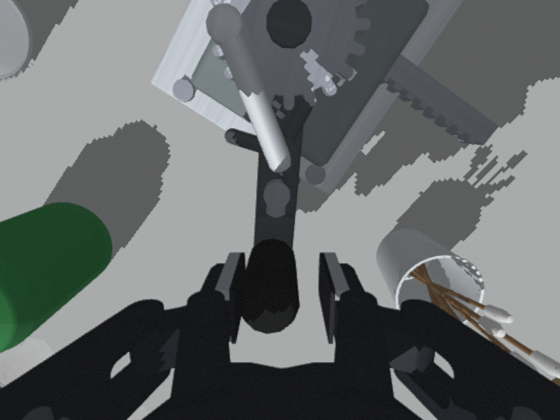

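It works: the post sits between the fingers, the wheel is being driven at 5.4 N, the paddle is on the left and the cup is clear. Next comes the return swing and a second tightening stroke.

Request:
step_arm --increments '[{"x":-0.735,"y":-0.026,"z":0,"wx":0,"wy":0,"wz":0.07,"gripper":3.4},{"x":-0.735,"y":-0.026,"z":0,"wx":0,"wy":0,"wz":0.07,"gripper":3.4},{"x":-0.735,"y":-0.026,"z":0,"wx":0,"wy":0,"wz":0.07,"gripper":3.4},{"x":-0.735,"y":-0.026,"z":0,"wx":0,"wy":0,"wz":0.07,"gripper":3.4},{"x":-0.735,"y":-0.026,"z":0,"wx":0,"wy":0,"wz":0.07,"gripper":3.4},{"x":-0.735,"y":-0.026,"z":0,"wx":0,"wy":0,"wz":0.07,"gripper":3.4},{"x":-0.735,"y":-0.026,"z":0,"wx":0,"wy":0,"wz":0.07,"gripper":3.4},{"x":-0.735,"y":-0.026,"z":0,"wx":0,"wy":0,"wz":0.07,"gripper":3.4},{"x":-0.735,"y":-0.026,"z":0,"wx":0,"wy":0,"wz":0.07,"gripper":3.4},{"x":-0.735,"y":-0.026,"z":0,"wx":0,"wy":0,"wz":0.07,"gripper":3.4},{"x":-0.735,"y":-0.026,"z":0,"wx":0,"wy":0,"wz":0.07,"gripper":3.4},{"x":-0.735,"y":-0.026,"z":0,"wx":0,"wy":0,"wz":0.07,"gripper":3.4},{"x":-0.735,"y":-0.026,"z":0,"wx":0,"wy":0,"wz":0.07,"gripper":3.4},{"x":-0.735,"y":-0.026,"z":0,"wx":0,"wy":0,"wz":0.07,"gripper":3.4},{"x":-0.735,"y":-0.026,"z":0,"wx":0,"wy":0,"wz":0.07,"gripper":3.4},{"x":-0.735,"y":-0.026,"z":0,"wx":0,"wy":0,"wz":0.07,"gripper":3.4}]'

```text
time_s: 9.4
position: [0.5097, -0.031, 0.2308]
tool_rot: [[-0.43, -0.903, 0.003], [-0.903, 0.43, -0.001], [-0.0, -0.003, -1.0]]
ft_force: [-0.0, -1.7, 0.4]
grip_width: 0.034
```

```bash
python3 -c "
from h import *
st();snap('wrist','w6');snap('side','s6')"
```

```text
9.4 [ 0.5097 -0.031   0.2308] r 0.1053 th -0.561 yaw th -0.561 F tool x,y [ 1.5 -0.7 -0.4] 0.034012488004846825
```

Request:
step_arm --increments '[{"x":0.735,"y":-0.026,"z":0,"wx":0,"wy":0,"wz":-0.07,"gripper":3.4},{"x":0.735,"y":-0.026,"z":0,"wx":0,"wy":0,"wz":-0.07,"gripper":3.4},{"x":0.735,"y":-0.026,"z":0,"wx":0,"wy":0,"wz":-0.07,"gripper":3.4},{"x":0.735,"y":-0.026,"z":0,"wx":0,"wy":0,"wz":-0.07,"gripper":3.4},{"x":0.735,"y":-0.026,"z":0,"wx":0,"wy":0,"wz":-0.07,"gripper":3.4},{"x":0.735,"y":-0.026,"z":0,"wx":0,"wy":0,"wz":-0.07,"gripper":3.4},{"x":0.735,"y":-0.026,"z":0,"wx":0,"wy":0,"wz":-0.07,"gripper":3.4},{"x":0.735,"y":-0.026,"z":0,"wx":0,"wy":0,"wz":-0.07,"gripper":3.4},{"x":0.735,"y":-0.026,"z":0,"wx":0,"wy":0,"wz":-0.07,"gripper":3.4},{"x":0.735,"y":-0.026,"z":0,"wx":0,"wy":0,"wz":-0.07,"gripper":3.4},{"x":0.735,"y":-0.026,"z":0,"wx":0,"wy":0,"wz":-0.07,"gripper":3.4}]'

```text
time_s: 10.6
position: [0.5043, -0.1099, 0.2302]
tool_rot: [[0.328, -0.945, -0.002], [-0.945, -0.328, 0.002], [-0.002, 0.001, -1.0]]
ft_force: [-4.1, 5.6, 4.1]
grip_width: 0.0336
```

```bash
python3 - <<'E'
from h import *
st();d=snap('wrist','w7');e=snap('top','t7')
a=load('w6')['c'];b=load('t7')['c'][130:240,170:330]
cv2.imwrite('pics/m7.png',np.hstack([cv2.resize(a,(440,330)),cv2.resize(b,(360,330))]))
E
```

```text
10.6 [ 0.5043 -0.1099  0.2302] r 0.1058 th 0.206 yaw th 0.218 F tool x,y [-6.7  2.  -4.1] 0.033633352810151514
```

View pics/m7.png

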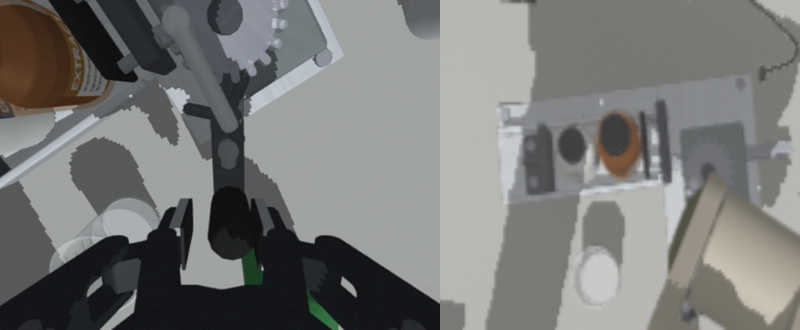

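The top camera still sees the jaw, plate and bottles with the arm in place. I'll measure jaw and plate from brightness profiles along the base's y.

```bash
cat >> h.py <<'E'
def profile(f,z=.059,xs=np.arange(.012,.024,.002),y0=0.03,y1=.2,n=86):
    ys=np.linspace(y0,y1,n); c=load(f)['c'].astype(np.float32); acc=0
    for x in xs:
        P=[np.r_[W+x*X+y*Y,z] for y in ys]; uv=proj(f,P).astype(np.float32)
        acc=acc+cv2.remap(c,uv[:,0].reshape(-1,1),uv[:,1].reshape(-1,1),cv2.INTER_CUBIC)[:,0]
    return ys,acc/len(xs)
E
python3 - <<'E'
from h import *
for f in('t0','t7'):
    ys,p=profile(f); g=p.mean(1); print(f); print(' '.join(f'{1000*y:.0f}:{v:.0f}' for y,v in zip(ys,g)))
E
```

```text
t0
30:108 32:115 34:103 36:100 38:106 40:105 42:104 44:119 46:148 48:173 50:165 52:154 54:152 56:159 58:122 60:78 62:71 64:99 66:143 68:170 70:164 72:142 74:120 76:103 78:95 80:91 82:88 84:86 86:86 88:87 90:88 92:88 94:89 96:88 98:89 100:89 102:88 104:88 106:87 108:88 110:97 112:116 114:147 116:175 118:190 120:195 122:189 124:159 126:133 128:138 130:149 132:163 134:171 136:179 138:187 140:194 142:200 144:205 146:208 148:208 150:204 152:197 154:194 156:196 158:199 160:203 162:205 164:202 166:196 168:196 170:195 172:195 174:194 176:189 178:149 180:104 182:81 184:73 186:77 188:91 190:105 192:107 194:107 196:104 198:102 200:106
t7
30:116 32:136 34:141 36:145 38:151 40:150 42:128 44:90 46:72 48:76 50:76 52:78 54:93 56:127 58:165 60:180 62:176 64:172 66:146 68:106 70:72 72:60 74:85 76:132 78:157 80:138 82:119 84:105 86:94 88:90 90:88 92:86 94:86 96:87 98:87 100:87 102:88 104:88 106:89 108:89 110:89 112:88 114:88 116:91 118:103 120:125 122:157 124:182 126:179 128:152 130:139 132:142 134:157 136:168 138:176 140:183 142:182 144:174 146:152 148:134 150:138 152:135 154:128 156:126 158:126 160:128 162:132 164:134 166:134 168:134 170:134 172:134 174:135 176:136 178:134 180:114 182:83 184:74 186:74 188:77 190:80 192:81 194:81 196:80 198:79 200:82
```

The plate front has gone from 66 to about 75 mm and the stop face is near 180 mm, so there are about 3 mm to go before squeezing and about 9 mm of jaw travel in all. I'll finish this stroke, return, and start the next one.

Request:
step_arm --increments '[{"x":0.735,"y":-0.026,"z":0,"wx":0,"wy":0,"wz":-0.07,"gripper":3.4},{"x":0.735,"y":-0.026,"z":0,"wx":0,"wy":0,"wz":-0.07,"gripper":3.4},{"x":0.735,"y":-0.026,"z":0,"wx":0,"wy":0,"wz":-0.07,"gripper":3.4},{"x":0.735,"y":-0.026,"z":0,"wx":0,"wy":0,"wz":-0.07,"gripper":3.4},{"x":0.735,"y":-0.026,"z":0,"wx":0,"wy":0,"wz":-0.07,"gripper":3.4}]'

```text
time_s: 11.2
position: [0.5219, -0.1419, 0.2298]
tool_rot: [[0.631, -0.776, -0.003], [-0.776, -0.631, 0.001], [-0.003, 0.002, -1.0]]
ft_force: [-6.3, 1.8, 3.1]
grip_width: 0.0341
```

Request:
step_arm --increments '[{"x":-0.735,"y":-0.026,"z":0,"wx":0,"wy":0,"wz":0.07,"gripper":3.4},{"x":-0.735,"y":-0.026,"z":0,"wx":0,"wy":0,"wz":0.07,"gripper":3.4},{"x":-0.735,"y":-0.026,"z":0,"wx":0,"wy":0,"wz":0.07,"gripper":3.4},{"x":-0.735,"y":-0.026,"z":0,"wx":0,"wy":0,"wz":0.07,"gripper":3.4},{"x":-0.735,"y":-0.026,"z":0,"wx":0,"wy":0,"wz":0.07,"gripper":3.4},{"x":-0.735,"y":-0.026,"z":0,"wx":0,"wy":0,"wz":0.07,"gripper":3.4},{"x":-0.735,"y":-0.026,"z":0,"wx":0,"wy":0,"wz":0.07,"gripper":3.4},{"x":-0.735,"y":-0.026,"z":0,"wx":0,"wy":0,"wz":0.07,"gripper":3.4},{"x":-0.735,"y":-0.026,"z":0,"wx":0,"wy":0,"wz":0.07,"gripper":3.4},{"x":-0.735,"y":-0.026,"z":0,"wx":0,"wy":0,"wz":0.07,"gripper":3.4},{"x":-0.735,"y":-0.026,"z":0,"wx":0,"wy":0,"wz":0.07,"gripper":3.4},{"x":-0.735,"y":-0.026,"z":0,"wx":0,"wy":0,"wz":0.07,"gripper":3.4},{"x":-0.735,"y":-0.026,"z":0,"wx":0,"wy":0,"wz":0.07,"gripper":3.4},{"x":-0.735,"y":-0.026,"z":0,"wx":0,"wy":0,"wz":0.07,"gripper":3.4},{"x":-0.735,"y":-0.026,"z":0,"wx":0,"wy":0,"wz":0.07,"gripper":3.4},{"x":-0.735,"y":-0.026,"z":0,"wx":0,"wy":0,"wz":0.07,"gripper":3.4}]'

```text
time_s: 12.8
position: [0.5096, -0.0312, 0.2303]
tool_rot: [[-0.429, -0.903, 0.002], [-0.903, 0.429, -0.001], [0.0, -0.002, -1.0]]
ft_force: [0.3, -0.5, 0.0]
grip_width: 0.0337
```

```bash
python3 - <<'E'
from h import *
st();snap('top','t8')
ys,p=profile('t8',y1=.14,n=56); g=p.mean(1); print(' '.join(f'{1000*y:.0f}:{v:.0f}' for y,v in zip(ys,g)))
E
```

```text
12.8 [ 0.5096 -0.0312  0.2303] r 0.1052 th -0.56 yaw th -0.56 F tool x,y [ 0.3 -0.5 -0. ] 0.03367988945127913
30:110 32:124 34:124 36:122 38:122 40:123 42:123 44:123 46:113 48:92 50:78 52:74 54:76 56:75 58:81 60:102 62:126 64:134 66:136 68:136 70:131 72:117 74:72 76:50 78:66 80:90 82:115 84:116 86:99 88:89 90:82 92:80 94:82 96:82 98:83 100:84 102:85 104:84 106:85 108:86 110:86 112:86 114:87 116:87 118:85 120:86 122:98 124:125 126:155 128:177 130:181 132:157 134:131 136:138 138:153 140:163
```

Request:
step_arm --increments '[{"x":0.735,"y":-0.026,"z":0,"wx":0,"wy":0,"wz":-0.07,"gripper":3.4},{"x":0.735,"y":-0.026,"z":0,"wx":0,"wy":0,"wz":-0.07,"gripper":3.4},{"x":0.735,"y":-0.026,"z":0,"wx":0,"wy":0,"wz":-0.07,"gripper":3.4},{"x":0.735,"y":-0.026,"z":0,"wx":0,"wy":0,"wz":-0.07,"gripper":3.4},{"x":0.735,"y":-0.026,"z":0,"wx":0,"wy":0,"wz":-0.07,"gripper":3.4},{"x":0.735,"y":-0.026,"z":0,"wx":0,"wy":0,"wz":-0.07,"gripper":3.4},{"x":0.735,"y":-0.026,"z":0,"wx":0,"wy":0,"wz":-0.07,"gripper":3.4}]'

```text
time_s: 13.55
position: [0.4992, -0.0811, 0.23]
tool_rot: [[0.054, -0.999, -0.0], [-0.999, -0.054, 0.001], [-0.001, 0.0, -1.0]]
ft_force: [-1.7, 6.1, 2.0]
grip_width: 0.034
```

```bash
python3 - <<'E'
from h import *
st();snap('top','t9')
ys,p=profile('t9',y1=.14,n=56); g=p.mean(1); print(' '.join(f'{1000*y:.0f}:{v:.0f}' for y,v in zip(ys,g)))
E
```

```text
13.55 [ 0.4992 -0.0811  0.23  ] r 0.1056 th -0.071 yaw th -0.063 F tool x,y [-6.2  1.3 -2. ] 0.03395592016635723
30:109 32:123 34:123 36:121 38:121 40:122 42:122 44:123 46:125 48:123 50:114 52:90 54:71 56:75 58:74 60:78 62:99 64:137 66:172 68:185 70:176 72:168 74:146 76:97 78:57 80:53 82:79 84:125 86:151 88:135 90:113 92:98 94:91 96:88 98:86 100:85 102:86 104:86 106:85 108:86 110:87 112:87 114:87 116:87 118:87 120:86 122:87 124:93 126:109 128:132 130:161 132:182 134:176 136:148 138:137 140:142
```

Request:
step_arm --increments '[{"x":0.735,"y":-0.026,"z":0,"wx":0,"wy":0,"wz":-0.07,"gripper":3.4},{"x":0.735,"y":-0.026,"z":0,"wx":0,"wy":0,"wz":-0.07,"gripper":3.4},{"x":0.735,"y":-0.026,"z":0,"wx":0,"wy":0,"wz":-0.07,"gripper":3.4}]'

```text
time_s: 13.9
position: [0.5024, -0.1027, 0.2299]
tool_rot: [[0.259, -0.966, -0.002], [-0.966, -0.259, 0.001], [-0.002, 0.001, -1.0]]
ft_force: [-3.0, 5.0, 4.4]
grip_width: 0.0338
```

```bash
python3 - <<'E'
from h import *
st();snap('top','t10')
ys,p=profile('t10',y0=.04,y1=.14,n=51); g=p.mean(1); print(' '.join(f'{1000*y:.0f}:{v:.0f}' for y,v in zip(ys,g)))
fs=['t0','t9','t10']
cv2.imwrite('pics/m10.png',np.vstack([cv2.resize(load(f)['c'][155:205,190:310],(480,200),interpolation=cv2.INTER_CUBIC) for f in fs]))
E
```

```text
13.9 [ 0.5024 -0.1027  0.2299] r 0.1057 th 0.136 yaw th 0.146 F tool x,y [-5.6  1.6 -4.4] 0.0337639708207412
40:139 42:143 44:153 46:160 48:158 50:136 52:110 54:94 56:76 58:74 60:75 62:77 64:89 66:124 68:164 70:178 72:171 74:170 76:149 78:104 80:62 82:61 84:90 86:126 88:149 90:136 92:113 94:103 96:93 98:88 100:87 102:85 104:86 106:87 108:87 110:88 112:88 114:89 116:88 118:88 120:87 122:88 124:89 126:93 128:107 130:133 132:162 134:178 136:176 138:146 140:132
```

View pics/m10.png

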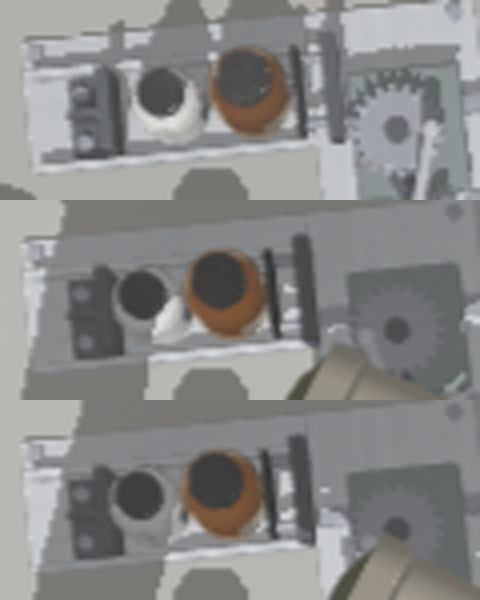

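Row by row (t0, t9, t10), the jaw, plate and amber bottle are moving left, and white is almost at the stop. I'll continue in small steps and also track the cap centres.

Request:
step_arm --increments '[{"x":0.735,"y":-0.026,"z":0,"wx":0,"wy":0,"wz":-0.07,"gripper":3.4},{"x":0.735,"y":-0.026,"z":0,"wx":0,"wy":0,"wz":-0.07,"gripper":3.4},{"x":0.735,"y":-0.026,"z":0,"wx":0,"wy":0,"wz":-0.07,"gripper":3.4}]'

```text
time_s: 14.25
position: [0.5101, -0.1232, 0.2298]
tool_rot: [[0.455, -0.891, -0.003], [-0.891, -0.455, 0.001], [-0.003, 0.002, -1.0]]
ft_force: [-5.2, 5.1, 4.2]
grip_width: 0.034
```

```bash
cat >> h.py <<'E'
def edges(f):
    ys,p=profile(f,y0=.03,y1=.14,n=221); g=p.mean(1); ys=ys*1000
    i=[k for k in range(len(g)) if 66<ys[k]<95 or (f=='t0' and 56<ys[k]<66)]; k=min(i,key=lambda k:g[k])  # plate darkest
    def cross(k,step,lev):
        while g[k]<lev: k+=step
        return ys[k]
    pb,pf=cross(k,-1,105),cross(k,1,105)
    m=max((j for j in range(k) if ys[j]>ys[k]-18),key=lambda j:g[j])
    while g[m]>105: m-=1
    out=dict(jawf=ys[m],pb=pb,pf=pf,gap=pb-ys[m])
    c=load(f)['c']; 
    for n,z in(('amber',.108),('white',.092)):
        y0={'amber':.11,'white':.157}[n]; u,v=proj(f,[np.r_[W+.035*X+y0*Y,z]])[0]
        mk=(c.max(2)<62).astype(np.uint8); mk=cv2.morphologyEx(mk,cv2.MORPH_OPEN,np.ones((3,3)))
        nn,_,st_,ce=cv2.connectedComponentsWithStats(mk,connectivity=4)
        j=[q for q in range(1,nn) if st_[q,4]>25]
        q=min(j,key=lambda q:np.hypot(*(ce[q]-[u,v]))); P=onz(f,*ce[q],z)[:2]-W
        out[n]=(1000*np.array([P@X,P@Y])).round(1).tolist()+[int(st_[q,4])]
    return {k:(round(v,1) if not isinstance(v,list) else v) for k,v in out.items()}
E
python3 - <<'E'
from h import *
st();snap('top','t11')
for f in 't0 t7 t8 t9 t10 t11'.split(): print(f,edges(f))
E
```

```text
14.25 [ 0.5101 -0.1232  0.2298] r 0.1056 th 0.343 yaw th 0.355 F tool x,y [-6.9  2.4 -4.1] 0.034011986969855565
t0 {'jawf': np.float64(42.0), 'pb': np.float64(58.5), 'pf': np.float64(64.5), 'gap': np.float64(16.5), 'amber': [366.9, 244.9, 71], 'white': [375.1, 248.4, 71]}
t7 {'jawf': np.float64(54.5), 'pb': np.float64(68.0), 'pf': np.float64(75.0), 'gap': np.float64(13.5), 'amber': [349.2, 399.5, 679], 'white': [357.1, 405.6, 679]}
t8 {'jawf': np.float64(60.0), 'pb': np.float64(72.5), 'pf': np.float64(81.5), 'gap': np.float64(12.5), 'amber': [37.7, 107.1, 82], 'white': [32.6, 161.7, 49]}
t9 {'jawf': np.float64(62.0), 'pb': np.float64(75.5), 'pf': np.float64(83.5), 'gap': np.float64(13.5), 'amber': [350.0, 398.2, 668], 'white': [357.9, 404.2, 668]}
t10 {'jawf': np.float64(64.5), 'pb': np.float64(77.5), 'pf': np.float64(85.0), 'gap': np.float64(13.0), 'amber': [366.4, 315.1, 28], 'white': [374.6, 319.8, 28]}
t11 {'jawf': np.float64(66.0), 'pb': np.float64(77.5), 'pf': np.float64(85.0), 'gap': np.float64(11.5), 'amber': [351.3, 400.2, 723], 'white': [359.3, 406.2, 723]}
```

Between t10 and t11 the plate stopped moving while the jaw advanced about 2.5 mm. Comparing handle travel with plate travel puts the compression at about 3.5–6 mm. I'll add about 2 mm more.

Request:
step_arm --increments '[{"x":0.63,"y":-0.02,"z":0,"wx":0,"wy":0,"wz":-0.06,"gripper":3.4},{"x":0.63,"y":-0.02,"z":0,"wx":0,"wy":0,"wz":-0.06,"gripper":3.4},{"x":0.53,"y":-0.02,"z":0,"wx":0,"wy":0,"wz":-0.05,"gripper":3.4},{"x":0,"y":0,"z":0,"wx":0,"wy":0,"wz":0,"gripper":3.4},{"x":0,"y":0,"z":0,"wx":0,"wy":0,"wz":0,"gripper":3.4}]'

```text
time_s: 14.8
position: [0.5195, -0.1385, 0.2296]
tool_rot: [[0.596, -0.803, -0.003], [-0.803, -0.596, 0.001], [-0.002, 0.002, -1.0]]
ft_force: [-6.3, 1.3, 1.9]
grip_width: 0.0341
```

```bash
python3 - <<'E'
from h import *
st();snap('top','t12');print(edges('t12'))
E
```

```text
14.8 [ 0.5195 -0.1385  0.2296] r 0.1055 th 0.514 yaw th 0.522 F tool x,y [-4.9  4.3 -1.9] 0.03406366130405993
{'jawf': np.float64(66.5), 'pb': np.float64(78.0), 'pf': np.float64(85.5), 'gap': np.float64(11.5), 'amber': [351.6, 397.0, 752], 'white': [359.5, 403.0, 752]}
```

Request:
step_arm --increments '[{"x":-0.5,"y":0,"z":0,"wx":0,"wy":0,"wz":0,"gripper":3.6},{"x":0,"y":0,"z":-2,"wx":0,"wy":0,"wz":0,"gripper":3.6},{"x":0,"y":0,"z":-3.5,"wx":0,"wy":0,"wz":0,"gripper":3.6},{"x":0,"y":0,"z":-4,"wx":0,"wy":0,"wz":0,"gripper":3.6},{"x":0,"y":0,"z":-4,"wx":0,"wy":0,"wz":0,"gripper":3.6},{"x":-3,"y":0,"z":0,"wx":0,"wy":0,"wz":0.12,"gripper":3.6},{"x":-3,"y":0,"z":0,"wx":0,"wy":0,"wz":0.12,"gripper":3.6},{"x":-3,"y":0,"z":0,"wx":0,"wy":0,"wz":0.12,"gripper":3.6},{"x":-3,"y":0,"z":0,"wx":0,"wy":0,"wz":0.12,"gripper":3.6},{"x":0,"y":0,"z":0,"wx":0,"wy":0,"wz":0,"gripper":3.6}]'

```text
time_s: 15.85
position: [0.4633, -0.0257, 0.3652]
tool_rot: [[0.158, -0.987, 0.001], [-0.987, -0.158, 0.0], [0.0, -0.001, -1.0]]
ft_force: [0.3, -0.2, 0.3]
grip_width: 0.0355
```

```bash
python3 - <<'E'
from h import *
st();snap('wrist','w13')
E
```

```text
15.85 [ 0.4633 -0.0257  0.3652] r 0.1501 th -0.46 yaw th 0.043 F tool x,y [ 0.3 -0.2 -0.3] 0.03550554455702174
```

View pics/w13.png

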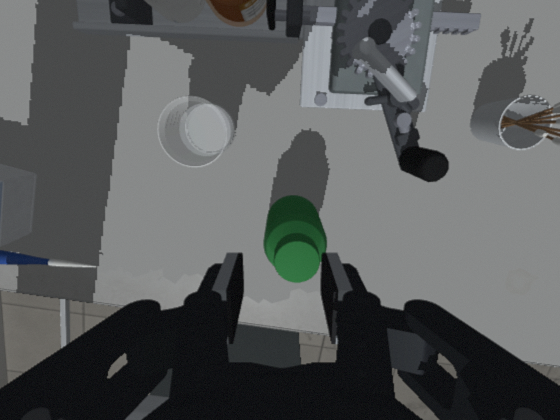

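The wrist view shows the handle released and the paddle tilted left of the handle line. The beaker, cup and green bottle are undisturbed, and the jaw at (295,15) is just at the image edge. I'll move over it for a closer measurement of the plate.

Request:
step_arm --increments '[{"x":0,"y":-3,"z":-1,"wx":0,"wy":0,"wz":0,"gripper":3.6},{"x":0,"y":-3,"z":0,"wx":0,"wy":0,"wz":0,"gripper":3.6},{"x":0,"y":-3,"z":0,"wx":0,"wy":0,"wz":0,"gripper":3.6},{"x":0,"y":0,"z":0,"wx":0,"wy":0,"wz":0,"gripper":3.6},{"x":0,"y":0,"z":0,"wx":0,"wy":0,"wz":0,"gripper":3.6}]'

```text
time_s: 16.4
position: [0.5537, -0.0146, 0.3742]
tool_rot: [[0.16, -0.987, -0.0], [-0.987, -0.16, -0.0], [0.0, 0.0, -1.0]]
ft_force: [-0.2, 0.4, 0.1]
grip_width: 0.0361
```

```bash
python3 - <<'E'
from h import *
st();snap('wrist','w14');snap('top','t14')
c=load('w14')['c']
# rectified view at z=.059 : base x -20..90mm, y 20..200mm, 4px/mm
f='w14'; H=cv2.getPerspectiveTransform(np.float32([[0,0],[780,0],[780,400],[0,400]]),
 np.float32(proj(f,[np.r_[W+x*X+y*Y,.059] for x,y in((.085,.2),(.085,.005),(-.015,.005),(-.015,.2))])))
r=cv2.warpPerspective(c,H,(780,400),flags=cv2.INTER_CUBIC|cv2.WARP_INVERSE_MAP)
cv2.imwrite('pics/r14.png',r)
E
```

```text
16.4 [ 0.5537 -0.0146  0.3742] r 0.0801 th -0.997 yaw th 0.044 F tool x,y [-0.5  0.2 -0.1] 0.03605965838787284
```

View pics/r14.png

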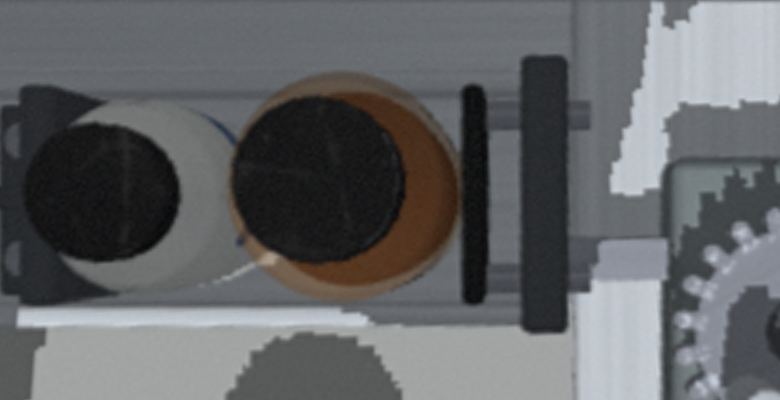

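The rectified view (4 px/mm) shows the plate at columns 462–488 and the jaw face at 520. That is a gap of about 8 mm against 14 mm free, so the plate is pushed in about 6 mm. The bottles are upright in a tight row against the stop. The arm is clear, so I'll hand in.

```bash
python3 - <<'E'
from h import *
print(env.close_job()); st()
E
```

```text
the job is handed in; nothing more can be done
None
the job is handed in; nothing more can be done
```

I flipped the pawl's paddle to the tightening side. Three tightening swings of the handle then clamped both bottles upright against the stop, and I handed the job in at about 16.4 s of the 64 s limit.

- **Plate:** the last close-up shows it pushed in about 6 mm (about 8 mm of gap left of 14), within about 1 mm. That is inside the 3.5–10.5 mm window.
- **Bottles:** amber and white stand upright and tight in a row against the stop. I could not measure the contact forces; they are inferred from the spring compression.
- **Pawl:** the paddle is on the tightening side in the wrist view taken after I let go of the handle.
- **Surroundings:** the beaker, the cup of swabs and the green look-alike looked unmoved. I did not check the timer and tape roll again at the end, but the arm was never lowered near them. The arm was clear, with zero contact force.

- **Checks that disagreed:** my edge measure from the top view was less certain. It showed the jaw moving only 0.5 mm in the last push, where handle travel predicts 2 mm, and its automatic cap tracking mostly failed. I relied on the close-up instead.
- **Other slips:** the handle moved about 0.15 rad during the flip, so I measured it again. My first move calls were refused because the rows were incomplete.

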